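# Find the hatch in the deck section

## Task

The wooden deck section on the bench has four identical grooved panels in a row: three are fixed on rubber strips and one is an access hatch on a pivot across its middle. Press lightly near an end of the panels with the closed fingertips to find the one that rocks, then push that end of it down until the hatch is fully open against its stop, and leave it standing open. Do not force the fixed panels, pick nothing up, and leave the tape measure, the sanding block and the glue bottle where they stand.

Things in the scene. Friction and masses are not known exactly. Their poses are not given: they have to be found in the camera images.
- deck: Hollow deck section of pale wood, fixed on the bench, 190 (x) x 596 (y) x 80 mm high, a 100 mm ledge at each end. Origin: centre of the underside; x away from the robot, y along the row of panels to the left. Four identical darker panels, 140 (x) x 80 (y) x 12 mm, tops flush at 80 mm, 20 mm rails between; empty below, down to a 6 mm floor. Which one is the hatch varies and cannot be seen.
- slot_1 (a point): Centre of the top face of the first panel (counted from the deck's left, +y, end), at the deck's 80 mm top height; fixed to the deck, same axes as the deck. Deck y = +156 mm, x = 0. Whether this is the hatch is not known.
- slot_2 (a point): Centre of the top face of the second panel (counted from the deck's left, +y, end), at the deck's 80 mm top height; fixed to the deck, same axes as the deck. Deck y = +52 mm, x = 0. Whether this is the hatch is not known.
- slot_3 (a point): Centre of the top face of the third panel (counted from the deck's left, +y, end), at the deck's 80 mm top height; fixed to the deck, same axes as the deck. Deck y = -52 mm, x = 0. Whether this is the hatch is not known.
- slot_4 (a point): Centre of the top face of the fourth panel (counted from the deck's left, +y, end), at the deck's 80 mm top height; fixed to the deck, same axes as the deck. Deck y = -156 mm, x = 0. Whether this is the hatch is not known.
- hatch (a joint): Tilt of the one panel that rocks (rad), about a pivot along the deck's y through its centre, 6 mm below its top. 0 = flush, as at the start; positive = far (+x) end down, negative = near end down; stops at +-0.7 (fully open, either way). About 2 N pressed 45 mm from the pivot moves it; it stays where left. At full tilt its face 35 mm from the pivot is 28 mm below the deck top, the other end 45 mm above.
- cover_a (a joint): How far one of the three fixed panels is pressed down into its rubber strips (m): 0 untouched, 0.001 per 10 N, springs back, never tilts. Which panel it is varies and is not told. 0.004 (40 N) counts as forced.
- cover_b (a joint): How far one of the three fixed panels is pressed down into its rubber strips (m): 0 untouched, 0.001 per 10 N, springs back, never tilts. Which panel it is varies and is not told. 0.004 (40 N) counts as forced.
- cover_c (a joint): How far one of the three fixed panels is pressed down into its rubber strips (m): 0 untouched, 0.001 per 10 N, springs back, never tilts. Which panel it is varies and is not told. 0.004 (40 N) counts as forced.
- tape_measure: Black tape measure with an orange top, 71 x 87 x 36 mm, loose, lying on the deck's left ledge. Origin at the centre of its underside.
- sanding_block: Brown cork sanding block, 64 x 107 x 31 mm, loose, lying on the deck's right ledge. Origin at the centre of its underside.
- glue_bottle: Upright white glue bottle with an orange nozzle, 58 mm across, 183 mm high, loose on the bench left of the deck. Origin at the centre of its underside.

How it is judged:
By the outcome, as a careful person would: the job done as asked, in the order asked, and still so for the second after the job is handed in, with the robot touching nothing.
It also fails if it takes over 42 s, if anything falls off the work surface, if the arm or the gripper's body presses on something with over 40 N, if the wrist force passes 120 N, or if a joint passes its speed limit or range.

## Robot

A 6-joint arm with a two-finger parallel gripper is mounted at the origin on a cart in front of the work surface, level with it; the furniture and walls round the work are solid. World frame = base frame: x ahead of the robot, y to its left, z up, the work surface at z = 0. Lengths are in m, angles in rad, forces in N, time in s.
With the tool pointing down it reaches from about 0.25 to 0.725 m from the base axis. Payload 4 kg.
Tool frame: the origin (TCP) lies midway between the tips of the shut fingers; the grasp point (between the pads) lies 19 mm behind it; x points along the fingers, y is the direction in which the jaws open and shut, and the axes are right-handed (so a half turn about x gives the same grasp; the last joint's range is limited). The gripper opens to 85 mm and grips with 20 to 120 N. Pads are 22 mm wide; open, the fingers measure 114 mm over their backs; the gripper's body (76 mm by 85 mm) begins 54 mm behind the grasp point. The pads swing forward as they close: fully open they stand 13 mm farther back than shut.
Start: joints at [-1.114, 0.241, 0.005, 1.335, 0, 1.571], TCP at [0.221, -0.449, 0.231] pointing down, gripper open.
Joint ranges: [-2.72, 2.72], [-1.05, 1.87], [-1.09, 1.28], [-1.99, 2.15], [-1.42, 1.44], [-3.14, 3.14]. Speed limits (rad/s): [2.79, 2.79, 3.14, 3.14, 3.14, 3.14].

## Interface

Orientations are given as a unit quaternion [x, y, z, w].
In Python, from workcell import * gives the robot as it stands.
- The arm moves only by the tool play_rows, never from a script. Its argument "plan" is a list of rows, each a list of 7 numbers: the shift along the tool's x, y, z in mm, then the turn, a rotation vector about the tool's x, y, z in rad, then the closure, from -1 (fully open) to 1 (shut). In form: [[x, y, z, rx, ry, rz, grip], ...]. A call has 1 to 20 rows; each row shifts and turns the commanded pose from where the row before left it, along the tool's axes as they then stand; what a row does not reach is not made up. A row lasts 1/12 s, in which the tool goes at most 41.7 mm and 7.16 degrees, less where a joint would pass 70% of its speed; a pose out of reach is approached as far as the arm can. A call with a gripper value outside its range is refused whole. The fingers move at their own pace and stop on an object; the grip force is fixed at half the most. Time passes only in rows, so rows that do not move let the fingers close. It gives the time, the measured TCP pose, the force and the opening at its end, in the units of the state.
- get_obs(): the state, without advancing time (a new reading comes with each control period).
- camera(name): name is "side" or "top" or "wrist"; returns a dict with "frame" (400x640x3 uint8, red, green, blue), "depth" (400x640 float32, m along the optical axis (not along the pixel's ray), 0 where there is no reading), "fx", "fy", "cx", "cy" (pixels), "camera_from_world" (4x4, takes a point from world to camera coordinates). Camera axes: x right, y up, looking along -z (the intrinsics and any distortion apply to the point x, -y, -z); pixel columns grow to the right and rows downward; lengths in m; the calibration is good to about 2 mm. A picture is of the moment at which its call begins.
- job_done(): hands the job in, once; it reports no verdict.
Trained networks look in a picture, given as the dict that the camera call returned (one of the last four; its "shot" number tells which), for a name from the list of things; names that differ only in an ending like _2 or _b are one class to them, and where a whole thing is asked for, a point or a joint stands for the part that bears it (a point fixed in the world has none). Each returns a list of dicts, best first, with "confidence" (0 to 1); they miss things now and then, are a little off and sometimes report something else, mostly with a low value. They report only what shows in the picture. A call takes as long as a camera call.
- search_frame(thing, picture): "centre" ([x, y, z] in m, in world coordinates, good to about 4 mm: the middle of the surface that is visible of it).
- pinpoint(thing, picture): "centre" ([x, y, z] in m, in world coordinates, good to about 4 mm: a listed point, or the origin of a listed thing).
The state is a dict: "clock": time; "joint_pos": joint angles; "joint_vel": joint speeds; "tau": joint torques, N m; "eef_pos": TCP position; "tool_rot": TCP orientation; "ft_force": force on the tool from outside, world axes, zero at the start; "ft_torque": the same for the moment, N m; "grip_width": finger opening in m.
Only numpy, scipy, OpenCV 4.12 (cv2) and the standard library are available. Lean on these libraries where they do the work, as an engineer would, in place of code of your own. Each camera call takes 0.05 s, during which the arm holds its last target. There are 200 camera calls.

## Working session

There is one attempt and no reset: what is moved stays moved. The work goes in short steps, Python scripts to look and compute and a tool call to move; the robot and the scene stay as the last step left them, time stands still between calls to the robot, and variables do not carry over. Pictures are saved under pics/ and viewed, about 8 in all and at most 12, crops included, and the job is handed in when it is done.

Besides the shell and the picture viewer there is one more tool, called after "Emit:" as name([rows], argument=value, ...), one row to a line, values as JSON. play_rows: Moves the arm, as the interface text tells. Its arguments: {"type":"object","properties":{"plan":{"type":"array","items":{"type":"array","items":{"type":"number"}}}},"required":["plan"]}

```bash
mkdir -p pics; python3 - <<'E'
from workcell import *
import cv2
o=get_obs();print({k:np.round(v,3).tolist() if hasattr(v,'__len__') else v for k,v in o.items()} if 'np' in globals() else o)
for n in ["top","side"]:
    p=camera(n); cv2.imwrite(f"pics/{n}0.png",p["frame"][:,:,::-1])
    for t in ["slot_1","deck","tape_measure","sanding_block","glue_bottle"]:
        print(n,t,[(r["centre"],r["confidence"]) for r in pinpoint(t,p)][:5])
E
```

```text
{'clock': 0.0, 'joint_pos': array([-1.11399760e+00,  2.41386878e-01,  3.73491624e-03,  1.33519974e+00,
       -4.04256345e-08,  1.57079695e+00]), 'joint_vel': array([ 0.00030345,  0.00074115,  0.00095989, -0.00221128,  0.00105833,
       -0.00151648]), 'tau': array([ 1.11519639e-03, -3.72322190e+01,  2.52404702e+01,  1.69816188e-02,
        1.54051045e-04,  4.87367629e-06]), 'eef_pos': array([ 0.22026217, -0.44817199,  0.23043007]), 'tool_rot': array([-0.6885784 , -0.16080974,  0.68890749, -0.15939412]), 'ft_force': array([-0.25820063, -0.49389082, -0.07688961]), 'ft_torque': array([ 0.05680778,  0.05317348, -0.03966891]), 'grip_width': 0.08564115266837517}
top slot_1 [([0.5062, -0.0611, 0.0776], 0.89), ([0.5214, 0.0437, 0.0808], 0.78), ([0.5352, 0.1469, 0.0829], 0.65), ([0.4927, -0.1613, 0.0833], 0.6)]
top deck [([0.5121, -0.0026, -0.0001], 0.67)]
top tape_measure [([0.5182, 0.2384, 0.0797], 0.72)]
top sanding_block [([0.4733, -0.2547, 0.0824], 0.75)]
top glue_bottle [([0.6197, 0.4431, -0.0], 0.69)]
side slot_1 [([0.4973, -0.1599, 0.0786], 0.81), ([0.5308, 0.1474, 0.0829], 0.74), ([0.5195, 0.0434, 0.0839], 0.68), ([0.4743, -0.2505, 0.0796], 0.62), ([0.5062, -0.0599, 0.0755], 0.6)]
side deck [([0.5127, -0.0009, -0.001], 0.75)]
side tape_measure [([0.5146, 0.2436, 0.0798], 0.96)]
side sanding_block [([0.4722, -0.2528, 0.083], 0.77)]
side glue_bottle [([0.6185, 0.445, -0.0039], 0.93)]
```

View pics/top0.png

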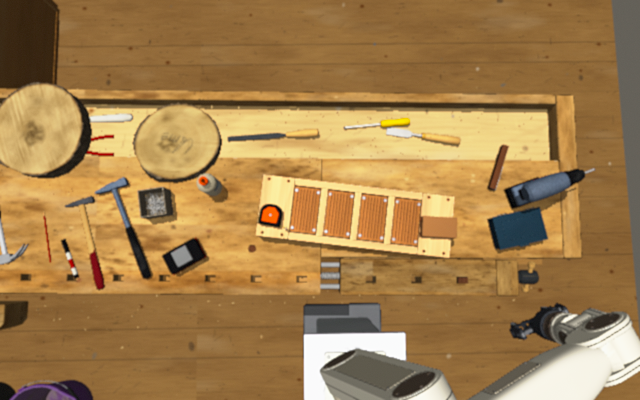

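```bash
cat > h.py <<'E'
from workcell import *
import numpy as np
from scipy.spatial.transform import Rotation as R
S=np.array([[.5345,.147],[.5205,.0436],[.5062,-.0605],[.495,-.1606]])
ys=np.array([.156,.052,-.052,-.156])
c=S.mean(0); u=(S-c).T@ys; u/=np.linalg.norm(u); ex=np.array([u[1],-u[0]])
def slot(i,x=0.): return c+u*ys[i-1]+ex*x
def togo(p,yaw=None):
    o=get_obs(); r=R.from_quat(o["tool_rot"]); return r.inv().apply(np.array(p)-o["eef_pos"])*1000
E
python3 - <<'E'
from h import *
print(c,u,ex,np.degrees(np.arctan2(ex[1],ex[0])))
for i in range(1,5): print(i,slot(i),slot(i,-.045),slot(i,.045))
r=R.from_quat(get_obs()["tool_rot"]).as_matrix();print(r.round(3))
E
```

```text
[ 0.51405  -0.007625] [0.12825325 0.99174145] [ 0.99174145 -0.12825325] -7.368666074820562
1 [0.53405751 0.14708667] [0.48942914 0.15285806] [0.57868587 0.14131527]
2 [0.52071917 0.04394556] [0.4760908  0.04971695] [0.56534753 0.03817416]
3 [ 0.50738083 -0.05919556] [ 0.46275247 -0.05342416] [ 0.5520092  -0.06496695]
4 [ 0.49404249 -0.16233667] [ 0.44941413 -0.15656527] [ 0.53867086 -0.16810806]
[[-0.     0.441 -0.897]
 [-0.    -0.897 -0.441]
 [-1.     0.     0.   ]]
```

The top view shows the deck slightly yawed. Its panels are at columns ~306, 338, 372 and 406 (row ~215), the tape at (269,215) and the block at (439,227), which agrees with the networks. I'll go above the near end of panel 4.

Emit:
play_rows([
  [0, -13.4, -27.8, 0, 0, 0, 1],
  [0, -13.4, -27.8, 0, 0, 0, 1],
  [0, -13.4, -27.8, 0, 0, 0, 1],
  [0, -13.4, -27.8, 0, 0, 0, 1],
  [0, -13.4, -27.8, 0, 0, 0, 1],
  [0, -13.4, -27.8, 0, 0, 0, 1],
  [0, -13.4, -27.8, 0, 0, 0, 1],
  [0, -13.4, -27.8, 0, 0, 0, 1],
  [0, -13.4, -27.8, 0, 0, 0, 1],
  [0, -13.4, -27.8, 0, 0, 0, 1],
  [0, -13.4, -27.8, 0, 0, 0, 1],
  [0, -13.4, -27.8, 0, 0, 0, 1],
  [10, 0, 0, 0.117, 0, 0, 1],
  [10, 0, 0, 0.117, 0, 0, 1],
  [10, 0, 0, 0.117, 0, 0, 1],
  [10, 0, 0, 0.117, 0, 0, 1],
  [10, 0, 0, 0.117, 0, 0, 1],
  [0, 0, 0, 0, 0, 0, 1],
  [0, 0, 0, 0, 0, 0, 1],
])

```text
clock: 2.18
eef_pos: [0.4486, -0.1571, 0.1811]
tool_rot: [-0.705, 0.044, 0.706, 0.044]
ft_force: [0.6, -0.0, 0.3]
grip_width: -0.0003
```

```bash
python3 - <<'E'
from h import *
import cv2
o=get_obs();print(o["clock"],o["eef_pos"],o["ft_force"],o["grip_width"]);print(R.from_quat(o["tool_rot"]).as_matrix().round(3))
print(togo([*slot(4,-.045),.09]))
p=camera("wrist");cv2.imwrite("pics/w1.png",p["frame"][:,:,::-1])
print([(r["centre"],r["confidence"]) for r in pinpoint("slot_1",p)][:5])
M=p["camera_from_world"]
def px(q):
    v=M@np.array([*q,1]); return round(p["cx"]+p["fx"]*v[0]/-v[2]),round(p["cy"]-p["fy"]*v[1]/-v[2])
for i in (3,4): print(i,[px([*(slot(i,a)+u*b),.08]) for a in(-.07,.07) for b in (-.04,.04)])
E
```

```text
2.1833 [ 0.4486396  -0.15712918  0.18105268] [ 0.62195681 -0.04965157  0.29059736] -0.00026026366811160494
[[-0.001 -0.125 -0.992]
 [ 0.    -0.992  0.125]
 [-1.    -0.     0.001]]
[91.05196229 -0.63244789 -0.80497572]
[]
3 [(239, 227), (143, 227), (224, 41), (107, 41)]
4 [(364, 228), (268, 227), (375, 42), (259, 41)]
```

View pics/w1.png

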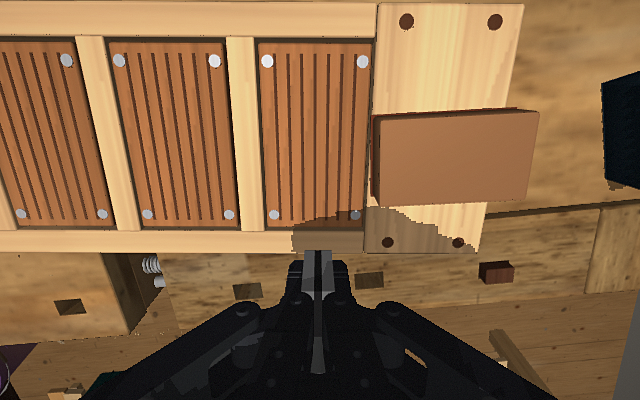

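The wrist view matches the deck model to about 3 px: panel 4's corners are at (365,225) and (258,40). I'll descend and press lightly.

Emit:
play_rows([
  [25, 0, 0, 0, 0, 0, 1],
  [25, 0, 0, 0, 0, 0, 1],
  [20, 0, 0, 0, 0, 0, 1],
  [12, 0, 0, 0, 0, 0, 1],
  [3, 0, 0, 0, 0, 0, 1],
  [2, 0, 0, 0, 0, 0, 1],
  [0, 0, 0, 0, 0, 0, 1],
  [0, 0, 0, 0, 0, 0, 1],
])

```text
clock: 2.95
eef_pos: [0.45, -0.1577, 0.0955]
tool_rot: [0.706, -0.045, -0.705, -0.045]
ft_force: [0.3, 0.7, 0.5]
grip_width: -0.0002
```

Emit:
play_rows([
  [1, 0, 0, 0, 0, 0, 1],
  [1, 0, 0, 0, 0, 0, 1],
  [1, 0, 0, 0, 0, 0, 1],
  [1, 0, 0, 0, 0, 0, 1],
  [1, 0, 0, 0, 0, 0, 1],
  [1, 0, 0, 0, 0, 0, 1],
  [0, 0, 0, 0, 0, 0, 1],
])

```text
clock: 3.53
eef_pos: [0.4488, -0.1572, 0.088]
tool_rot: [-0.705, 0.045, 0.706, 0.045]
ft_force: [-0.4, -0.2, 0.5]
grip_width: 0.0
```

Emit:
play_rows([
  [2, 0, 0, 0, 0, 0, 1],
  [2, 0, 0, 0, 0, 0, 1],
  [2, 0, 0, 0, 0, 0, 1],
  [0, 0, 0, 0, 0, 0, 1],
  [0, 0, 0, 0, 0, 0, 1],
])

```text
clock: 3.95
eef_pos: [0.4488, -0.1572, 0.0821]
tool_rot: [-0.705, 0.045, 0.706, 0.045]
ft_force: [-0.4, -0.7, 0.0]
grip_width: 0.0
```

Emit:
play_rows([
  [1, 0, 0, 0, 0, 0, 1],
  [1, 0, 0, 0, 0, 0, 1],
  [0, 0, 0, 0, 0, 0, 1],
  [0, 0, 0, 0, 0, 0, 1],
])

```text
clock: 4.28
eef_pos: [0.4489, -0.1573, 0.0803]
tool_rot: [-0.706, 0.045, 0.706, 0.045]
ft_force: [-0.0, -0.6, 0.3]
grip_width: -0.0
```

Emit:
play_rows([
  [1, 0, 0, 0, 0, 0, 1],
  [0.5, 0, 0, 0, 0, 0, 1],
  [0, 0, 0, 0, 0, 0, 1],
  [0, 0, 0, 0, 0, 0, 1],
])

```text
clock: 4.62
eef_pos: [0.4491, -0.1573, 0.0794]
tool_rot: [0.706, -0.045, -0.705, -0.045]
ft_force: [-1.6, -0.2, 4.7]
grip_width: 0.0
```

Emit:
play_rows([
  [1, 0, 0, 0, 0, 0, 1],
  [0, 0, 0, 0, 0, 0, 1],
  [0, 0, 0, 0, 0, 0, 1],
])

```text
clock: 4.87
eef_pos: [0.4492, -0.1573, 0.079]
tool_rot: [0.706, -0.045, -0.705, -0.045]
ft_force: [-3.4, 0.9, 8.3]
grip_width: 0.0001
```

Panel 4 resists with force rising to 8 N, so it is fixed. Next is panel 3.

Emit:
play_rows([
  [-17, 0, 0, 0, 0, 0, 1],
  [0, -20, 0, 0, 0, 0, 1],
  [0, -28, 0, 0, 0, 0, 1],
  [0, -28, 0, 0, 0, 0, 1],
  [0, -28, 0, 0, 0, 0, 1],
  [0, 0, 0, 0, 0, 0, 1],
  [6, 0, 0, 0, 0, 0, 1],
  [6, 0, 0, 0, 0, 0, 1],
  [2, 0, 0, 0, 0, 0, 1],
  [0, 0, 0, 0, 0, 0, 1],
  [0, 0, 0, 0, 0, 0, 1],
  [0, 0, 0, 0, 0, 0, 1],
])

```text
clock: 5.87
eef_pos: [0.4618, -0.0579, 0.0807]
tool_rot: [-0.706, 0.044, 0.706, 0.045]
ft_force: [0.4, 0.3, 0.0]
grip_width: 0.0003
```

Emit:
play_rows([
  [1, 0, 0, 0, 0, 0, 1],
  [1, 0, 0, 0, 0, 0, 1],
  [0.5, 0, 0, 0, 0, 0, 1],
  [0, 0, 0, 0, 0, 0, 1],
  [0, 0, 0, 0, 0, 0, 1],
])

```text
clock: 6.28
eef_pos: [0.4621, -0.0574, 0.0784]
tool_rot: [0.706, -0.043, -0.706, -0.045]
ft_force: [-0.7, -0.6, 0.8]
grip_width: -0.0001
```

Emit:
play_rows([
  [1, 0, 0, 0, 0, 0, 1],
  [1, 0, 0, 0, 0, 0, 1],
  [0, 0, 0, 0, 0, 0, 1],
  [0, 0, 0, 0, 0, 0, 1],
])

```text
clock: 6.62
eef_pos: [0.4619, -0.0572, 0.0762]
tool_rot: [0.706, -0.043, -0.706, -0.045]
ft_force: [0.4, 0.5, 0.8]
grip_width: -0.0003
```

Panel 3 gives way with almost no force, so it is the hatch. I'll push it down in steps.

Emit:
play_rows([
  [2, 0, 0, 0, 0, 0, 1],
  [2, 0, 0, 0, 0, 0, 1],
  [2, 0, 0, 0, 0, 0, 1],
  [2, 0, 0, 0, 0, 0, 1],
  [2, 0, 0, 0, 0, 0, 1],
  [2, 0, 0, 0, 0, 0, 1],
  [2, 0, 0, 0, 0, 0, 1],
  [2, 0, 0, 0, 0, 0, 1],
  [0, 0, 0, 0, 0, 0, 1],
  [0, 0, 0, 0, 0, 0, 1],
])

```text
clock: 7.45
eef_pos: [0.4611, -0.057, 0.0597]
tool_rot: [-0.705, 0.043, 0.706, 0.045]
ft_force: [-0.3, -0.5, 0.4]
grip_width: -0.0003
```

Emit:
play_rows([
  [1.5, 0, 0, 0, 0, 0, 1],
  [1.5, 0, 0, 0, 0, 0, 1],
  [0, 0, 0, 0, 0, 0, 1],
  [0, 0, 0, 0, 0, 0, 1],
])

```text
clock: 7.78
eef_pos: [0.4616, -0.0571, 0.0571]
tool_rot: [-0.706, 0.043, 0.706, 0.045]
ft_force: [0.1, 0.5, 0.0]
grip_width: -0.0003
```

```bash
python3 - <<'E'
from h import *
import cv2
p=camera("wrist");cv2.imwrite("pics/w2.png",p["frame"][:,:,::-1])
E
```

```text
(no output)
```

View pics/w2.png

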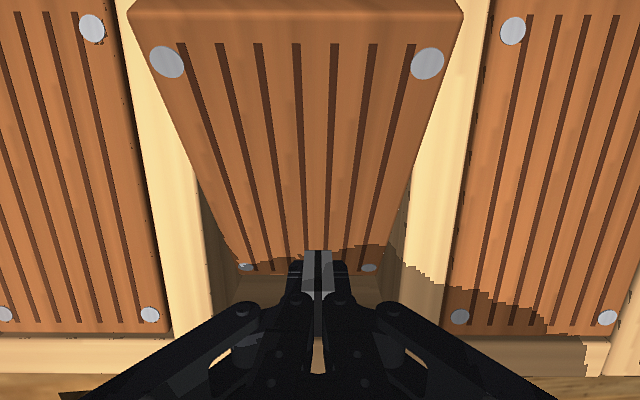

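The third panel is tilted, with its far end raised (its top edge runs from (130,10) to (462,10)) and its near end sunk at row ~268. I'll keep going to the stop in small steps.

Emit:
play_rows([
  [1.5, 0, 0, 0, 0, 0, 1],
  [1.5, 0, 0, 0, 0, 0, 1],
  [0, 0, 0, 0, 0, 0, 1],
  [0, 0, 0, 0, 0, 0, 1],
])

```text
clock: 8.17
eef_pos: [0.4616, -0.0571, 0.0541]
tool_rot: [-0.706, 0.043, 0.706, 0.045]
ft_force: [-0.5, 0.9, 0.2]
grip_width: -0.0002
```

Emit:
play_rows([
  [1, 0, 0, 0, 0, 0, 1],
  [1, 0, 0, 0, 0, 0, 1],
  [0, 0, 0, 0, 0, 0, 1],
  [0, 0, 0, 0, 0, 0, 1],
])

```text
clock: 8.5
eef_pos: [0.4617, -0.0572, 0.0521]
tool_rot: [-0.706, 0.043, 0.706, 0.045]
ft_force: [0.1, 1.1, -0.5]
grip_width: 0.0001
```

Emit:
play_rows([
  [1, 0, 0, 0, 0, 0, 1],
  [1, 0, 0, 0, 0, 0, 1],
  [0, 0, 0, 0, 0, 0, 1],
  [0, 0, 0, 0, 0, 0, 1],
])

```text
clock: 8.83
eef_pos: [0.4617, -0.0571, 0.0502]
tool_rot: [-0.706, 0.043, 0.706, 0.045]
ft_force: [-1.0, -0.4, 0.3]
grip_width: -0.0001
```

Emit:
play_rows([
  [1, 0, 0, 0, 0, 0, 1],
  [1, 0, 0, 0, 0, 0, 1],
  [0, 0, 0, 0, 0, 0, 1],
  [0, 0, 0, 0, 0, 0, 1],
])

```text
clock: 9.17
eef_pos: [0.4619, -0.0572, 0.0497]
tool_rot: [0.706, -0.043, -0.705, -0.045]
ft_force: [-3.9, 1.3, 12.7]
grip_width: -0.0002
```

The force jumped to 12.7 N at z = 0.050, about where the stop should be. I'll press a touch more, then retreat straight up and look.

Emit:
play_rows([
  [0.5, 0, 0, 0, 0, 0, 1],
  [0, 0, 0, 0, 0, 0, 1],
  [0, 0, 0, 0, 0, 0, 1],
])

```text
clock: 9.42
eef_pos: [0.462, -0.0572, 0.0496]
tool_rot: [0.706, -0.043, -0.705, -0.045]
ft_force: [-4.2, 1.4, 15.7]
grip_width: 0.0003
```

Emit:
play_rows([
  [-4, 0, 0, 0, 0, 0, 1],
  [-8, 0, 0, 0, 0, 0, 1],
  [-15, 0, 0, 0, 0, 0, 1],
  [-20, 0, 0, 0, 0, 0, 1],
  [-25, 0, 0, 0, 0, 0, 1],
  [-25, 0, 0, 0, 0, 0, 1],
  [-25, 0, 0, 0, 0, 0, 1],
  [-20, 0, 10, 0, 0, 0, 1],
  [0, 0, 25, 0, 0, 0, 1],
  [0, 0, 25, 0, 0, 0, 1],
  [0, 0, 25, 0, 0, 0, 1],
  [0, 0, 0, 0, 0, 0, 1],
  [0, 0, 0, 0, 0, 0, 1],
])

```text
clock: 10.5
eef_pos: [0.3767, -0.0469, 0.1901]
tool_rot: [0.706, -0.043, -0.706, -0.045]
ft_force: [0.1, -1.3, 0.2]
grip_width: -0.0
```

```bash
python3 - <<'E'
from h import *
import cv2
o=get_obs();print(o["clock"],o["eef_pos"],o["ft_force"])
ims=[]
for n in ["wrist","side"]:
    p=camera(n); ims.append(p["frame"][:,:,::-1])
    v,w=np.mgrid[:400,:640]; d=p["depth"].astype(float)
    P=np.stack([(w-p["cx"])/p["fx"]*d,-(v-p["cy"])/p["fy"]*d,-d,np.ones_like(d)],-1)@np.linalg.inv(p["camera_from_world"]).T
    P=P[d>0][:,:3]; q=P[:,:2]-slot(3); a=q@ex; b=q@u
    m=(abs(b)<.03)&(abs(a)<.045)&(P[:,2]<.14)&(P[:,2]>.02)
    if m.sum()>50:
        k=np.polyfit(a[m],P[m,2],1); r=abs(np.polyval(k,a[m])-P[m,2])<.01
        k=np.polyfit(a[m][r],P[m,2][r],1); print(n,m.sum(),r.sum(),"tilt",np.arctan(k[0]),k[1])
    for t in ["tape_measure","sanding_block","glue_bottle"]: print(t,[(r["centre"],r["confidence"]) for r in pinpoint(t,p)][:1])
cv2.imwrite("pics/w3.png",cv2.resize(np.vstack(ims),(480,600)))
E
```

```text
10.5 [ 0.37669288 -0.0469079   0.19013782] [ 0.07962161 -1.30560354  0.20760968]
wrist 7045 7045 tilt 0.7004264440901347 0.08156384891918148
tape_measure []
sanding_block [([0.4729, -0.2538, 0.0841], 0.73)]
glue_bottle []
side 300 300 tilt 0.6971234851210241 0.0834036753905873
tape_measure [([0.5148, 0.2456, 0.0809], 0.71)]
sanding_block [([0.4747, -0.2513, 0.0805], 0.96)]
glue_bottle [([0.6193, 0.441, 0.0004], 0.97)]
```

View pics/w3.png

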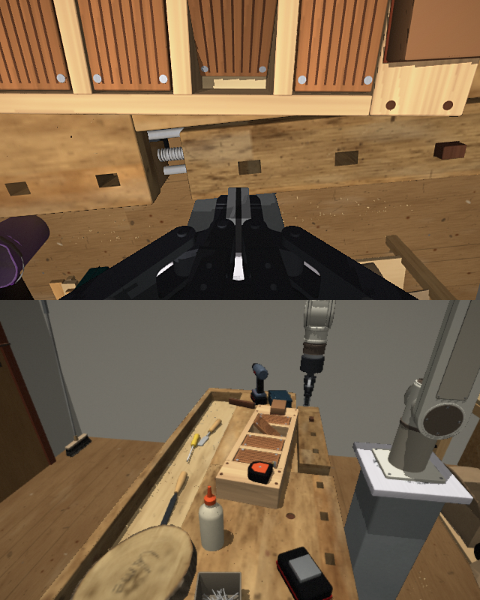

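The hatch stands open at 0.70 rad, visible in the upper view at (235,40) with its near end sunk. The bystanders haven't moved and the tool is clear, so I'll hand in.

```bash
python3 -c "
from workcell import *
print(job_done())"
```

```text
the job is handed in; nothing more can be done
None
```

The hatch is panel 3. It is standing fully open against its stop, near end down, and I handed the job in at about 10.6 s.

- **Finding it:** I pressed the near end of panel 4 first. It resisted, with the force rising to about 8 N, so it is fixed. Panel 3 gave way with almost no force. I did not touch panels 1 and 2.
- **Opening it:** I pushed panel 3's near end down until the force jumped at tip height 50 mm, about 30 mm below the deck top. I held 16 N there and withdrew straight up.
- **Last checks:** After withdrawing, depth measurements gave a tilt of 0.700 rad (wrist camera) and 0.697 rad (side camera), against a stop at 0.7. The tape measure, sanding block and glue bottle read within about 4 mm of where they started, which is the detector's error. The gripper was clear of the deck, touching nothing.
- **Disagreement:** While the hatch was tilting, the force read only 0–1 N instead of the expected 2 N. I checked with a wrist picture and confirmed the panel really was tilting. No other check failed or disagreed.

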